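# Open the bench drawer and uncover the round hardware tin

## Task

I need the hardware in the round tin that is kept in the bench drawer: pull the drawer all the way open by its handle, lift the loose lid off the round tin by its knob, and set the lid down gently, knob up and wholly on the black rubber mat (lower it until it is down before letting go, do not drop it). Leave both tins standing in the open drawer, the square tin covered, and everything else on the bench where it is.

Things in the scene. Friction and masses are not known exactly. Their poses are not given: they have to be found in the camera images.
- cabinet: low grey drawer unit, fixed, 310 wide, 250 deep, 124 high (mm), on the left or the right; its one drawer with a white front (304 x 98 x 15) faces the robot. Origin on the table under the middle of the carcase's front edge; +x to the back of the unit, z up: the drawer slides out along -x. A parts tray and a multimeter up to 40 high are fixed on its top, from 130 behind the front edge
- drawer (a joint): how far the drawer is out, in m: 0 closed, 0.16 at its stop. It slides with light friction (under 3 N) and stays where it is left
- drawer_handle (a point): middle of the drawer's level steel bar handle: 11 mm thick, 120 long along the cabinet's y, centre 42 in front of the white face (36 free behind it), on two 8 thick posts 50 either side of the middle; 91 above the table. Axes as the cabinet's. The white front's top edge is 111, the unit's top 124 above the table
- mat: black rubber mat, 200 x 200 x 3 mm, flat on the table, fixed, beside the drawer unit, with a fixed blue bin 50 high from 45 behind its far edge; origin at the centre of its underside, x and y along its edges
- tin_round: round aluminium tin, 100 mm across, 45 high, wall 4, loose, standing in the drawer (hidden until it is opened) beside the square one, either way round. Origin at the centre of its underside, z up. The drawer's floor is 22 above the table, its sides and back are lower than the lids; the tin's centre is about 70 behind the inside of the drawer front
- lid_round: loose round aluminium lid, about 140 g: disc 108 mm across, 6 thick, over a plug 88 across, 6 deep that sits in the tin with 2 play all round; black knob on top. Origin at the centre of the plug's underside, z up; 39 above the tin's origin when on. Set down, it rests on its plug. Disc's top 12, knob's top 44 above the origin
- lid_round_knob (a point): grip point on the round lid's knob, on its axis 35 mm above the lid's origin (23 mm above the disc); the knob's head is a 26 mm diameter cylinder from 24 to 44 mm above the lid's origin
- tin_square: square aluminium tin, 100 x 100 mm, 45 mm high, loose, in the drawer beside the round one; origin at the centre of its underside. To be left closed
- lid_square: square aluminium lid of the square tin, 108 x 108 mm, with the same black knob and offsets as the round lid. To be left on
- actuator: bystander: aluminium profile actuator with black end caps, 126 x 46 x 46 mm, lying along its x; origin at the centre of its underside
- screwdriver: bystander: screwdriver 170 mm long lying along its x on the table; origin under its middle
- reel: bystander: upright wire reel, 60 mm across, 50 mm high; origin at the centre of its underside; in front of the mat
- bottle: bystander: white plastic bottle, 50 mm across, 90 mm high; origin at the centre of its underside; in front of the mat
- brush: bystander: brush 150 mm long lying along its x in front of the mat; origin under its middle

How it is judged:
On the way, in this order (a step that is already met when the one before it is completed fails the run):
1. the drawer is pulled all the way open (at least 140 of 160 mm) (value of joint drawer above 0.14 m), for 0.1 s.
2. the round lid is held by the fingers, lifted clear of its tin (contact force between the fingers and lid_round above 0.3 N and z of lid_round in the frame of tin_round above 0.06 m), for 0.1 s.
3. the round lid, still held, is lowered onto the mat (no more than 8 mm above it) (contact force between the fingers and lid_round above 0.3 N and height (world z) of lid_round below 0.011 m and x of lid_round in the frame of mat between -0.05 and 0.05 m and y of lid_round in the frame of mat between -0.05 and 0.05 m), for 0.05 s.
At the end, for the whole second after the job is handed in: the drawer is out by at least 140 of its 160 mm; the round lid lies at rest on the mat, knob up (within 0.1 rad), its centre within 50 mm of the mat's centre along each edge; both tins stand upright in the drawer and the square tin's lid is still seated on it (value of joint drawer above 0.14 m and angle between lid_round's own z axis and vertical below 0.1 rad and height (world z) of lid_round below 0.007 m and linear speed of lid_round below 0.02 m/s and x of lid_round in the frame of mat between -0.05 and 0.05 m and y of lid_round in the frame of mat between -0.05 and 0.05 m and angle between each of tin_round, tin_square's own z axis and vertical below 0.12 rad and horizontal distance between each of tin_round, tin_square and drawer_handle below 0.24 m and height (world z) of each of tin_round, tin_square below 0.03 m and horizontal distance between lid_square and tin_square below 0.008 m and z of lid_square in the frame of tin_square between 0.034 and 0.045 m); the robot touches nothing.
It fails at once if a bystander on the bench (actuator, screwdriver, reel, bottle, brush) is moved more than 30 mm (distance of any of actuator, screwdriver, reel, bottle, brush from where it was at the start of the episode above 0.03 m).
It fails at once if a tin is tipped by more than 20 degrees (angle between any of tin_round, tin_square's own z axis and vertical above 0.35 rad).
It fails at once if the square tin's lid comes off (z of lid_square in the frame of tin_square above 0.055 m).
It also fails if it takes over 64 s, if anything falls off the work surface, if the arm or the gripper's body presses on something with over 40 N, if the wrist force passes 120 N, or if a joint passes its speed limit or range.

## Robot

A 7-joint arm with a two-finger parallel gripper is mounted at the origin on the work surface. World frame = base frame: x ahead of the robot, y to its left, z up, the work surface at z = 0. Lengths are in m, angles in rad, forces in N, time in s.
With the tool pointing down it reaches from about 0.4 to 0.85 m from the base axis. Payload 4.5 kg.
Tool frame: the origin (TCP) lies midway between the tips of the shut fingers; the grasp point (between the pads) lies 19 mm behind it; x points along the fingers, y is the direction in which the jaws open and shut, and the axes are right-handed (so a half turn about x gives the same grasp; the last joint's range is limited). The gripper opens to 88 mm and grips with 3 to 60 N. Pads are 18 mm wide; open, the fingers measure 123 mm over their backs; the gripper's body (75 mm by 187 mm) begins 45 mm behind the grasp point.
Start: joints at [-1.083, 0.689, -0.195, 1.565, 0.157, 0.902, -0.215], TCP at [0.274, 0.562, 0.239] pointing down, gripper open.
Joint ranges: [-3.01, 3.01], [-0.46, 2.08], [-1.47, 1.51], [0.13, 2.56], [-1, 4.14], [0.04, 2.09], [-2.66, 2.66]. Speed limits (rad/s): [2.57, 2.57, 3.14, 3.14, 3.14, 3.14, 3.14].

## Interface

Orientations are given as a unit quaternion [x, y, z, w].
In Python, from plant import get_state, imaging, r gives the robot as it stands.
- The arm moves only by the tool send_rows, never from a script. Its arguments are lists of equal length, an entry for each row: "linear": the shift along the tool's x, y, z in m, a list of three; "twist": the turn about the tool's x in rad. In form: {"linear": [[tx, ty, tz], ...], "twist": [twist, ...]}. A call has 1 to 20 rows; each row shifts and turns the commanded pose from where the row before left it, along the tool's axes as they then stand; what a row does not reach is not made up. A row lasts 1/8 s, in which the tool goes at most 62.5 mm and 10.7 degrees, less where a joint would pass 70% of its speed; a pose out of reach is approached as far as the arm can. A call is refused whole if a number of a shift passes 0.0625 or a number of a turn 0.188, either way. A call with a gripper value outside its range is refused whole. "jaw" is the closure, from 0 (fully open) to 1 (shut), set as the call begins (left out, the last holds). The fingers move at their own pace and stop on an object; "newtons" is the grip in N (left out, the last holds). Time passes only in rows, so rows that do not move let the fingers close. It gives the time, the measured TCP pose, the force and the opening at its end, in the units of the state.
- get_state(): the state, without advancing time (a new reading comes with each control period).
- imaging.snapshot(name): name is "scene" or "top"; returns a dict with "frame" (384x512x3 uint8, red, green, blue), "fovy" (degrees; the focal length in pixels is half the picture's height over the tangent of half this angle, whatever the lens; pixels are square), "cx", "cy" (the principal point, pixels), "rvec" (rotation vector, rad) and "tvec" (3), from world to camera coordinates, as OpenCV has them. Camera axes: x right, y down, z forward; pixel columns grow to the right and rows downward; lengths in m; the calibration is good to about 2 mm. A picture is of the moment at which its call begins. There is no depth.
- r.finish_job(): hands the job in, once; it reports no verdict.
The state is a dict: "clock": time; "q": joint angles; "qd": joint speeds; "joint_torque": joint torques, N m; "tool_pos": TCP position; "eef_rot": TCP orientation; "contact_force": force on the tool from outside, world axes, zero at the start; "moment": the same for the moment, N m; "opening": opening from 0.0 (shut) to 1.0 (fully open).
Only numpy, scipy, OpenCV 4.12 (cv2) and the standard library are available. Lean on these libraries where they do the work, as an engineer would, in place of code of your own. Each camera call takes 0.05 s, during which the arm holds its last target. There are 200 camera calls.

## Working session

There is one attempt and no reset: what is moved stays moved. The work goes in short steps, Python scripts to look and compute and a tool call to move; the robot and the scene stay as the last step left them, time stands still between calls to the robot, and variables do not carry over. Pictures are saved under pics/ and viewed, and the job is handed in when it is done.

Besides the shell and the picture viewer there is one more tool, called after "Emit:" as name(argument=value, ...) on one line, values as JSON. send_rows: Moves the arm, as the interface text tells. Its arguments: {"type":"object","properties":{"linear":{"type":"array","items":{"type":"array","items":{"type":"number"}}},"twist":{"type":"array","items":{"type":"number"}},"jaw":{"type":"number"},"newtons":{"type":"number"}},"required":["linear","twist"]}

```bash
mkdir -p pics
cat > h.py <<'E'
import numpy as np, cv2
from plant import get_state, imaging, r
from scipy.spatial.transform import Rotation as R
def snap(n,out):
    s=imaging.snapshot(n); cv2.imwrite('pics/'+out,cv2.cvtColor(s['frame'],cv2.COLOR_RGB2BGR)); 
    np.savez('pics/'+out+'.npz',**s); return s
def cal(s):
    f=s['frame'].shape[0]/2/np.tan(np.radians(float(s['fovy']))/2)
    return np.array([[f,0,float(s['cx'])],[0,f,float(s['cy'])],[0,0,1]]),R.from_rotvec(np.ravel(s['rvec'])).as_matrix(),np.ravel(s['tvec'])
def pt(s,u,v,z):
    K,M,t=cal(s); d=M.T@np.linalg.solve(K,[u,v,1]); c=-M.T@t
    return c+d*(z-c[2])/d[2]
def px(s,p):
    K,M,t=cal(s); a=K@(M@np.array(p)+t); return a[:2]/a[2]
E
python3 - <<'E'
from h import *
for n in('scene','top'):
    s=snap(n,n+'0.png'); print({k:s[k] for k in s if k!='frame'})
    im=cv2.imread(f'pics/{n}0.png'); cv2.imwrite(f'pics/{n}0b.png',cv2.resize(im,(800,600),interpolation=cv2.INTER_CUBIC))
print(get_state())
E
```

```text
{'fovy': 57.06025694192011, 'cx': 260.3184146651275, 'cy': 191.67335120310662, 'rvec': array([ 1.83665212,  1.8262906 , -0.65980241]), 'tvec': array([-0.00198526, -0.37630316,  1.23952454])}
{'fovy': 51.70053803580062, 'cx': 245.194256220624, 'cy': 193.87877660790485, 'rvec': array([ 2.13218585, -2.13175661,  0.19620818]), 'tvec': array([-0.00126132,  0.57017389,  0.87812838])}
{'clock': 0.1, 'q': array([-1.08318859,  0.68987585, -0.19453063,  1.56619119,  0.15731136,
        0.90253727, -0.2151099 ]), 'qd': array([-0.00140626, -0.0011126 , -0.00258528, -0.00468774, -0.0009635 ,
        0.00015215, -0.00016959]), 'joint_torque': array([-2.73656718e-03, -5.28502214e+01, -1.27098005e+00, -1.53838170e+01,
       -5.24495181e-02,  2.00567745e-03,  4.46022875e-05]), 'tool_pos': array([0.27379016, 0.56122534, 0.23801868]), 'eef_rot': array([ 0.15847985,  0.68907259, -0.15961204,  0.68890282]), 'contact_force': array([0.03841768, 0.18289791, 0.11296167]), 'moment': array([ 0.06523975,  0.02074388, -0.03994231]), 'opening': 1.0015181367995043}
```

View pics/scene0b.png

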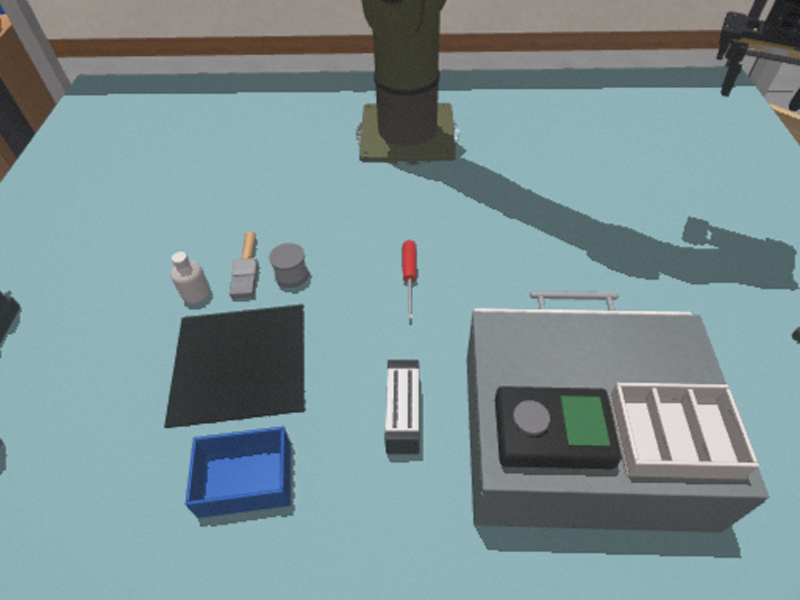

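View pics/top0b.png

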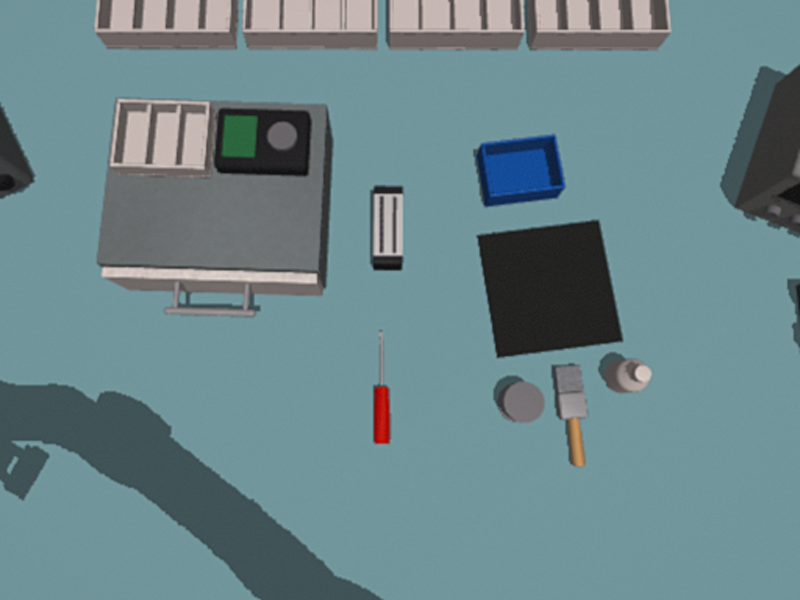

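The scene picture shows the drawer unit on the robot's left, with handle bar ends at about (531,295) and (618,296). The top picture shows them at (166,311) and (255,313), and the mat corners at (478,235), (599,221), (622,341) and (497,356).

```bash
cat > m.py <<'E'
from h import *
k=1.5625
s=np.load('pics/scene0.png.npz'); t=np.load('pics/top0.png.npz')
def P(n,s,L,z):
    print(n,*[np.round(pt(s,u/k,v/k,z),3)[:2] for u,v in L])
P('handle top',t,[(166,311),(255,313)],.091)
P('handle sc',s,[(531,295),(618,296)],.091)
P('front sc',s,[(472,311),(695,314)],.111)
P('cab top edge',t,[(103,266),(321,272)],.124); P('front top',t,[(104,271),(316,281)],.111)
P('mat top',t,[(478,235),(599,221),(622,341),(497,356)],.003)
P('mat sc',s,[(304,306),(182,317),(165,426),(304,411)],.003)
P('reel top',t,[(521,398)],.05);P('bottle',t,[(642,373)],.09);P('brush',t,[(568,366),(578,465)],.02)
P('driver',t,[(381,331),(382,442)],.01);P('act',t,[(388,187),(388,268)],.046)
st=get_state(); print(R.from_quat(st['eef_rot']).as_matrix().round(3))
E
python3 m.py; python3 -c "
import cv2
im=cv2.imread('pics/top0.png')[160:210,55:215];cv2.imwrite('pics/c1.png',cv2.resize(im,(800,250),interpolation=cv2.INTER_CUBIC))"
```

```text
handle top [0.551 0.309] [0.548 0.182]
handle sc [0.552 0.187] [0.555 0.315]
front sc [0.596 0.094] [0.605 0.404]
cab top edge [0.609 0.389] [0.601 0.086]
front top [0.605 0.393] [0.591 0.094]
mat top [ 0.69  -0.154] [ 0.714 -0.351] [ 0.518 -0.375] [ 0.495 -0.179]
mat sc [ 0.499 -0.171] [ 0.52  -0.371] [ 0.716 -0.345] [ 0.694 -0.148]
reel top [ 0.429 -0.203]
bottle [ 0.463 -0.366]
brush [ 0.478 -0.283] [ 0.332 -0.29 ]
driver [0.533 0.002] [0.365 0.   ]
act [ 0.755 -0.009] [ 0.625 -0.009]
[[-0.001  0.438  0.899]
 [-0.002  0.899 -0.438]
 [-1.    -0.002  0.   ]]
```

View pics/c1.png

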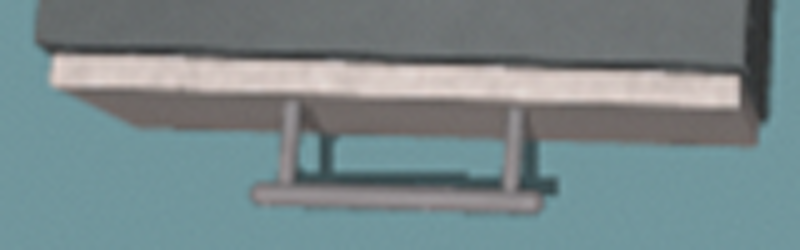

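The handle's middle is at about (0.552, 0.248, 0.091) in both views, and the cabinet is yawed about -0.025 rad. I'll turn first, then go above the handle with the jaws part closed.

Emit:
send_rows(linear=[[0,0,0],[0,0,0],[0,0,0],[0,0,0],[0,0,0],[0,0,0],[0,0,0],[0,0.034,0.039],[0,0.034,0.039],[0,0.034,0.039],[0,0.034,0.039],[0,0.034,0.039],[0,0.034,0.039],[0,0.034,0.039],[0,0.034,0.039],[0,0,0],[0,0,0]], twist=[0.163,0.163,0.163,0.163,0.163,0.163,0.163,0,0,0,0,0,0,0,0,0,0], jaw=0.64, newtons=20)

```text
clock: 2.22
tool_pos: [0.5377, 0.244, 0.2383]
eef_rot: [-0.506, -0.495, 0.506, -0.494]
contact_force: [0.8, 0.9, 0.5]
opening: 0.356
```

```bash
cat > look.py <<'E'
from h import *
import sys
n,o,u0,u1,v0,v1=sys.argv[1],sys.argv[2],*map(int,sys.argv[3:7])
s=snap(n,o); im=cv2.imread('pics/'+o)[v0:v1,u0:u1]; f=min(800/im.shape[1],600/im.shape[0])
cv2.imwrite('pics/z'+o,cv2.resize(im,None,fx=f,fy=f,interpolation=cv2.INTER_CUBIC)); print('scale',f)
st=get_state(); print(st['clock'],st['tool_pos'].round(4),st['opening'],st['contact_force'].round(1),st['q'].round(2)); print(R.from_quat(st['eef_rot']).as_matrix().round(3))
E
python3 look.py scene a1.png 256 512 100 292; python3 look.py top a1t.png 0 256 60 252
```

```text
scale 3.125
2.275 [0.5372 0.2449 0.2383] 0.3565363825417927 [-0.1  0.2  0.1] [-0.55  0.64  0.08  1.68 -0.07  0.82 -0.46]
[[-0.002  1.    -0.022]
 [ 0.001 -0.022 -1.   ]
 [-1.    -0.002 -0.001]]
scale 3.125
2.325 [0.5371 0.2452 0.2385] 0.36024032577949394 [-0.2  0.3 -0.8] [-0.55  0.64  0.08  1.68 -0.07  0.82 -0.46]
[[-0.001  1.    -0.021]
 [ 0.001 -0.021 -1.   ]
 [-1.    -0.001 -0.001]]
```

View pics/za1.png

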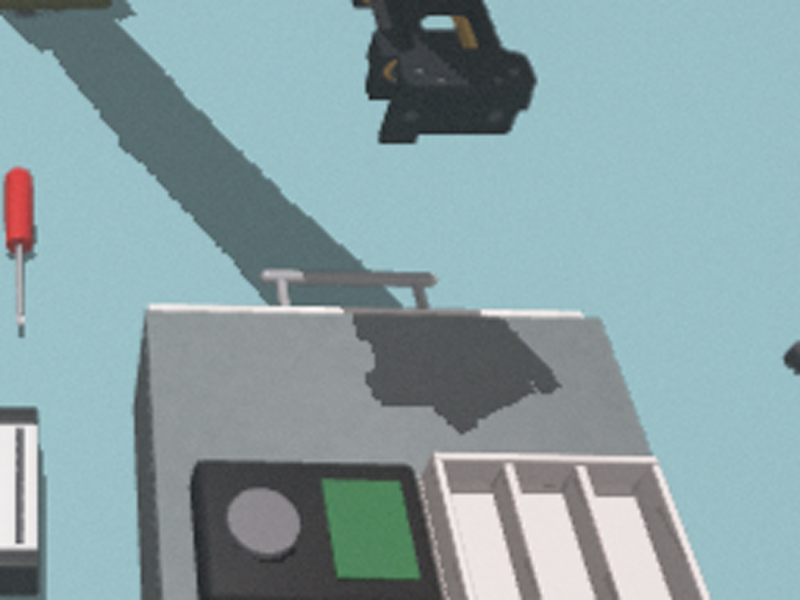

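View pics/za1t.png

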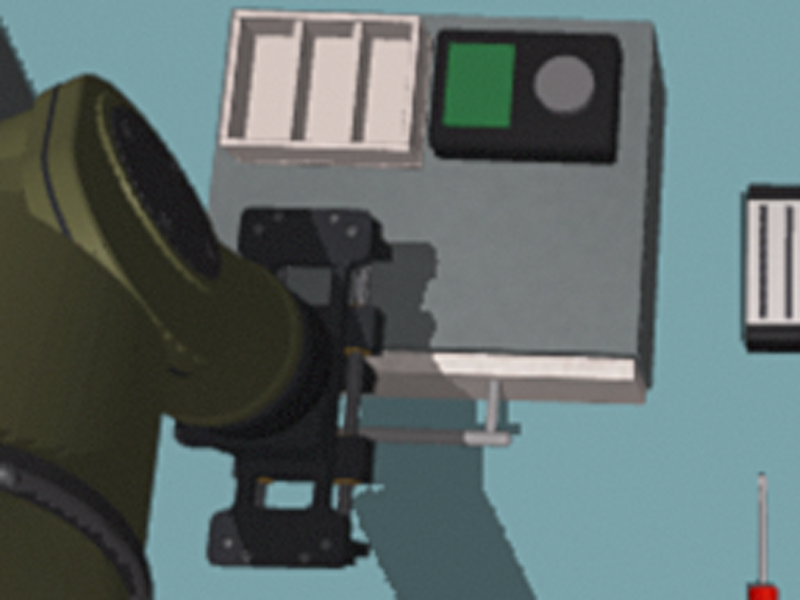

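The tool is about 15 mm short of the handle in x. I'll correct that, then go down above it.

Emit:
send_rows(linear=[[0,0.015,-0.003],[0.03,0,0],[0.03,0,0],[0.03,0,0],[0.02,0,0],[0,0,0],[0,0,0]], twist=[0,0,0,0,0,0,0])

```text
clock: 3.2
tool_pos: [0.5536, 0.2471, 0.1295]
eef_rot: [0.506, 0.494, -0.505, 0.494]
contact_force: [-0.3, -0.3, 1.0]
opening: 0.36
```

```bash
python3 look.py scene a2.png 320 448 120 216; python3 look.py top a2t.png 50 178 120 216
```

```text
scale 6.25
3.25 [0.5538 0.247  0.1298] 0.3564102996209652 [-0.1 -0.   0.7] [-0.53  0.81  0.06  1.73 -0.08  0.61 -0.45]
[[ 0.002  1.    -0.023]
 [ 0.001 -0.023 -1.   ]
 [-1.     0.002 -0.001]]
scale 6.25
3.3 [0.554  0.2467 0.1299] 0.35302124836708687 [-0.4  0.6  0.6] [-0.53  0.81  0.06  1.73 -0.08  0.61 -0.45]
[[ 0.002  1.    -0.023]
 [ 0.001 -0.023 -1.   ]
 [-1.     0.002 -0.001]]
```

View pics/za2.png

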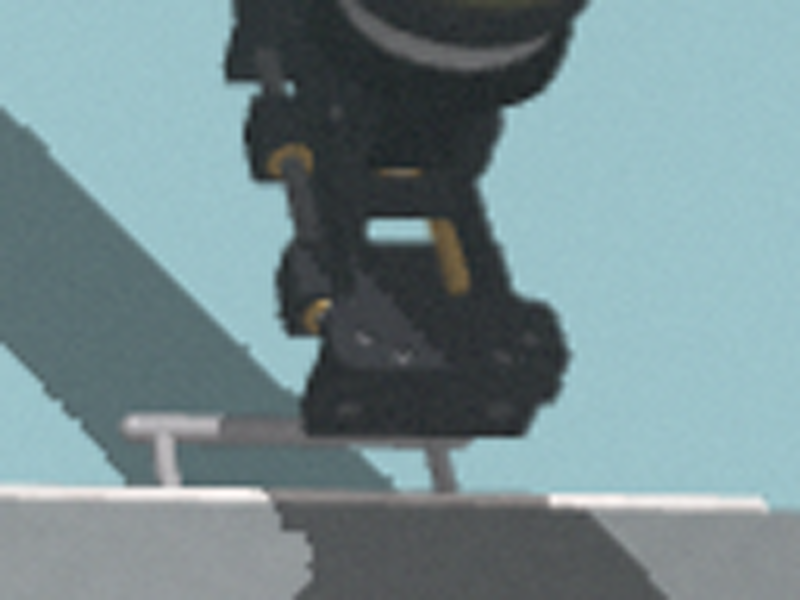

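View pics/za2t.png

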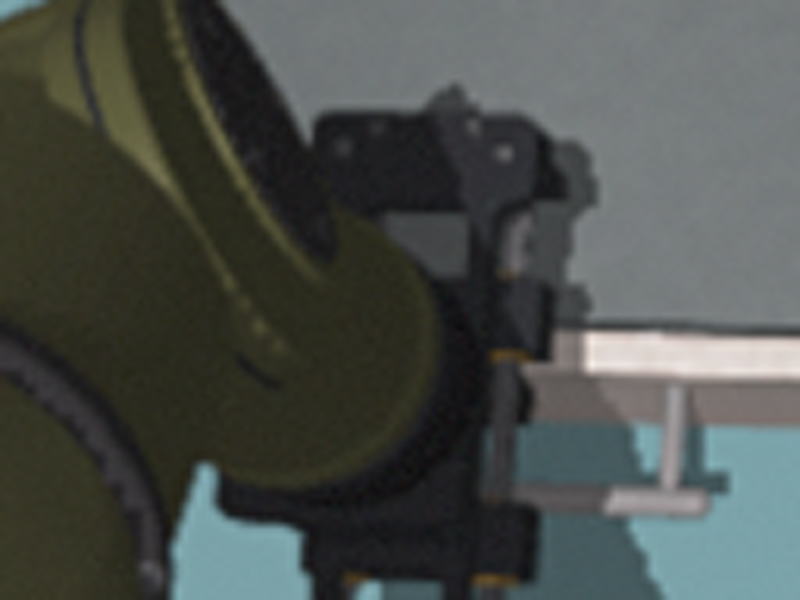

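The fingers hide the grasp itself, but both views still agree on the handle line to within 2 mm. I'll descend slowly with a 2 mm correction in x.

Emit:
send_rows(linear=[[0.01,-0.002,0],[0.01,0,0],[0.01,0,0],[0.01,0,0],[0.01,0,0],[0,0,0],[0,0,0]], twist=[0,0,0,0,0,0,0])

```text
clock: 4.18
tool_pos: [0.5517, 0.2461, 0.0788]
eef_rot: [0.506, 0.494, -0.506, 0.494]
contact_force: [0.6, -1.3, -0.0]
opening: 0.36
```

Emit:
send_rows(linear=[[0,0,0],[0,0,0],[0,0,0],[0,0,0],[0,0,0],[0,0,0]], twist=[0,0,0,0,0,0], jaw=1.0, newtons=20)

```text
clock: 4.92
tool_pos: [0.5517, 0.2461, 0.079]
eef_rot: [0.506, 0.494, -0.506, 0.494]
contact_force: [0.6, -0.9, 2.5]
opening: 0.117
```

The jaws stopped at 10.3 mm, which fits the 11 mm bar, so the handle is held. Pulling now.

Emit:
send_rows(linear=[[0,-0.005,0],[0,-0.009,0],[0,-0.009,0],[0,-0.009,0],[0,-0.009,0],[0,-0.009,0],[0,-0.009,0],[0,-0.009,0],[0,-0.009,0],[0,-0.009,0],[0,-0.009,0],[0,-0.009,0],[0,-0.009,0],[0,-0.009,0],[0,-0.009,0],[0,-0.009,0],[0,-0.009,0],[0,-0.009,0],[0,0,0],[0,0,0]], twist=[0,0,0,0,0,0,0,0,0,0,0,0,0,0,0,0,0,0,0,0])

```text
clock: 7.42
tool_pos: [0.3922, 0.2512, 0.0789]
eef_rot: [0.505, 0.495, -0.505, 0.494]
contact_force: [-0.4, 4.7, 7.6]
opening: 0.116
```

```bash
python3 look.py scene a3.png 256 512 100 292; python3 look.py top a3t.png 0 256 60 252
```

```text
scale 3.125
7.475 [0.3922 0.2512 0.0789] 0.11798976684022876 [-1.8  4.5  8.8] [-0.69  0.79  0.03  2.17 -0.14  0.19 -0.55]
[[-0.001  1.    -0.022]
 [ 0.002 -0.022 -1.   ]
 [-1.    -0.001 -0.002]]
scale 3.125
7.525 [0.3922 0.2512 0.0789] 0.11530457405852226 [-0.8  4.3  7.3] [-0.69  0.79  0.03  2.17 -0.14  0.19 -0.55]
[[-0.001  1.    -0.022]
 [ 0.002 -0.022 -1.   ]
 [-1.    -0.001 -0.002]]
```

View pics/za3.png

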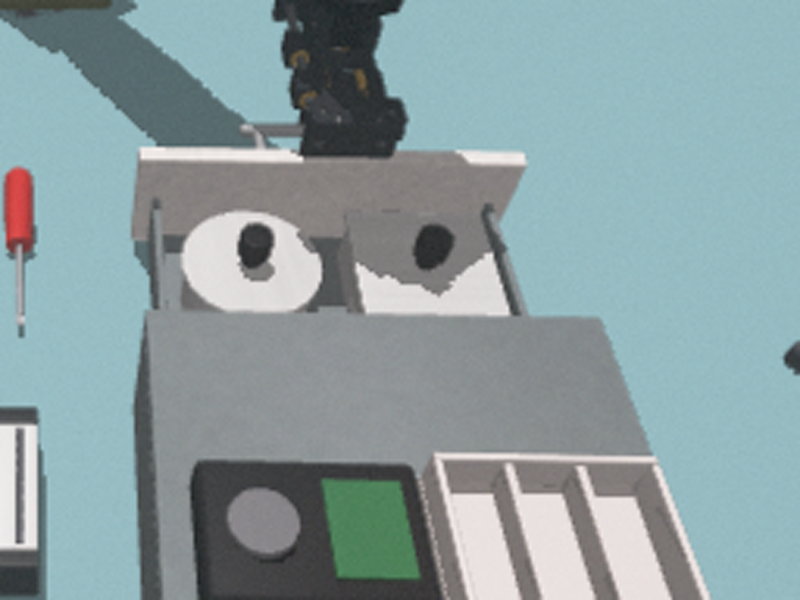

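View pics/za3t.png

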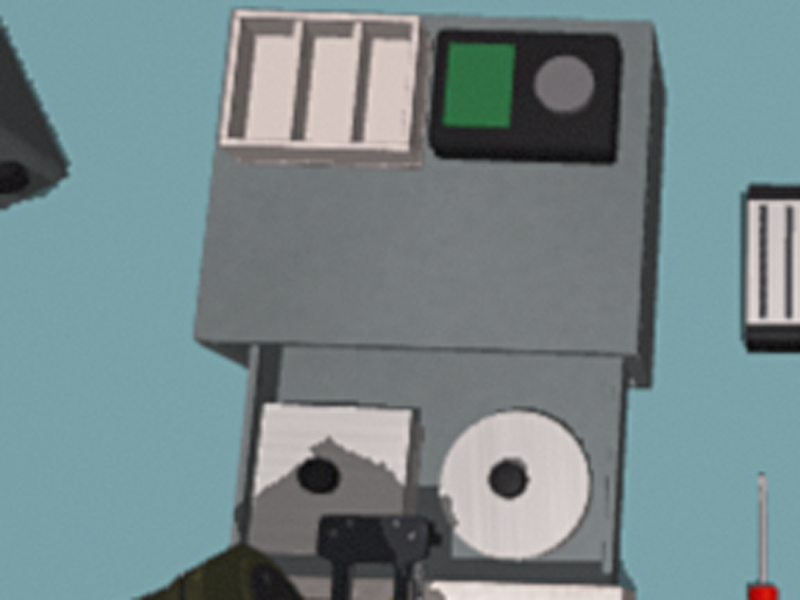

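The drawer is out by about 159.5 mm. The round tin is on the right: top crop knob at (508,477), disc centre (516,483); scene crop knob top at (259,232). I'll open the jaws part way and rise, and compute the knob position.

Emit:
send_rows(linear=[[0,0,0],[0,0,0],[0,0,0],[0,0,0],[-0.01,0,0],[-0.03,0,0],[-0.03,0,0],[-0.03,0,0],[-0.03,0,0],[0,0,0],[0,0,0]], twist=[0,0,0,0,0,0,0,0,0,0,0], jaw=0.64)

```text
clock: 8.9
tool_pos: [0.3931, 0.2496, 0.2085]
eef_rot: [-0.506, -0.494, 0.506, -0.494]
contact_force: [-0.4, 0.6, 0.2]
opening: 0.36
```

```bash
python3 - <<'E'
from h import *
s=np.load('pics/a3.png.npz'); t=np.load('pics/a3t.png.npz'); k=3.125
print('knob top',pt(t,508/k,60+477/k,.105),'disc',pt(t,516/k,60+483/k,.073))
print('sc',pt(s,256+259/k,100+232/k,.105),'disc',pt(s,256+252/k,100+262/k,.073))
for p in((.44,.17),): pass
E
python3 look.py scene a4.png 300 428 140 236
```

```text
knob top [0.51870721 0.17957608 0.105     ] disc [0.5185002  0.18013042 0.073     ]
sc [0.51887224 0.18714738 0.105     ] disc [0.5212925  0.18653379 0.073     ]
scale 6.25
8.95 [0.3929 0.2495 0.2081] 0.3621303842523959 [-0.3 -0.3 -1. ] [-0.74  0.54  0.11  2.07 -0.11  0.53 -0.57]
[[-0.001  1.    -0.024]
 [-0.001 -0.024 -1.   ]
 [-1.    -0.001  0.001]]
```

View pics/za4.png

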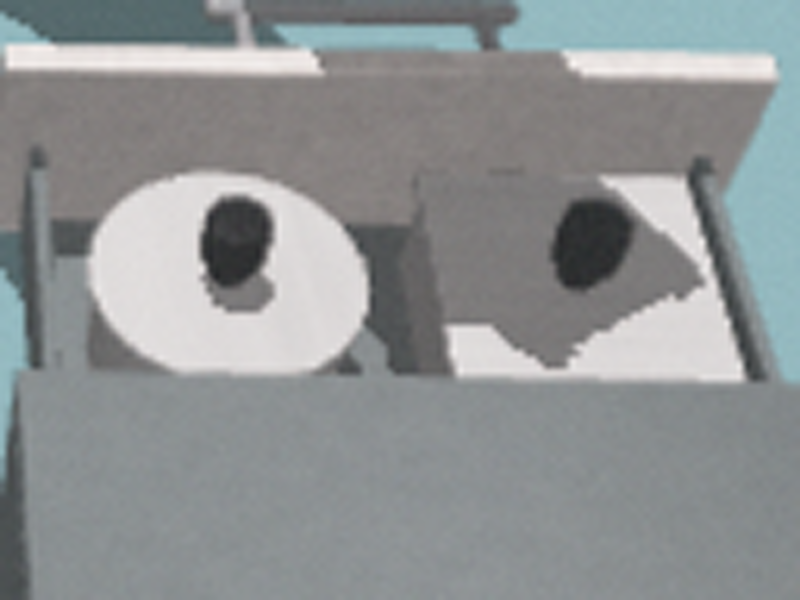

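The views give the knob at x 0.519 and y 0.180 to 0.187. With the jaws closing along x, that 7 mm spread falls across the pad width. I'll move above the knob at 60 mm opening and check.

Emit:
send_rows(linear=[[0,0.032,0.016],[0,0.032,0.016],[0,0.032,0.016],[0,0.032,0.016],[0,0,0],[0.03,0,0],[0.03,0,0],[0,0,0],[0,0,0]], twist=[0,0,0,0,0,0,0,0,0], jaw=0.32)

```text
clock: 10.07
tool_pos: [0.5197, 0.1832, 0.1491]
eef_rot: [-0.506, -0.494, 0.506, -0.494]
contact_force: [-0.5, 0.1, 0.2]
opening: 0.678
```

```bash
python3 look.py scene a5.png 300 428 120 216; python3 look.py top a5t.png 60 188 170 266
```

```text
scale 6.25
10.125 [0.5202 0.1832 0.1495] 0.6745384157875481 [-0.3 -0.   0.2] [-0.47  0.72  0.07  1.88 -0.09  0.54 -0.35]
[[ 0.001  1.    -0.024]
 [ 0.001 -0.024 -1.   ]
 [-1.     0.001 -0.001]]
scale 6.25
10.175 [0.5204 0.1832 0.1498] 0.6809526383206744 [-0.1 -0.3  0.2] [-0.47  0.72  0.07  1.88 -0.09  0.54 -0.35]
[[ 0.002  1.    -0.024]
 [ 0.001 -0.024 -1.   ]
 [-1.     0.002 -0.001]]
```

View pics/za5.png

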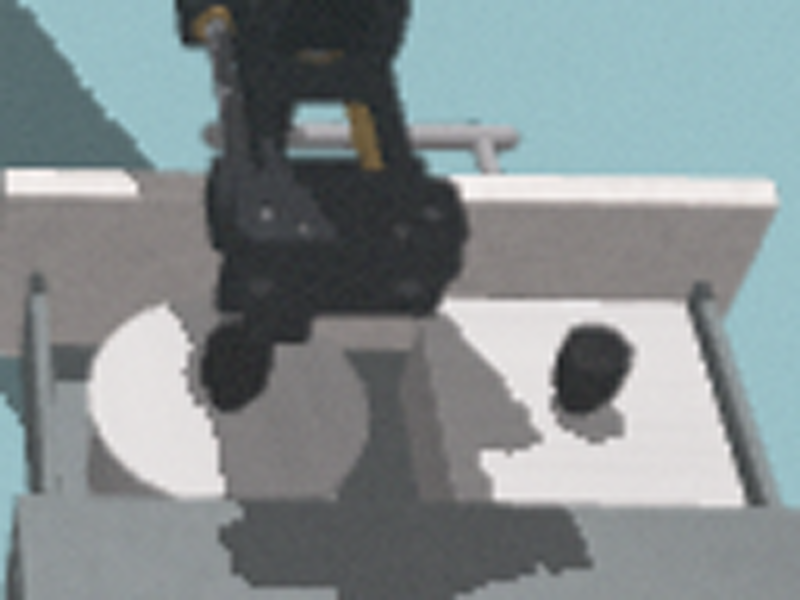

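View pics/za5t.png

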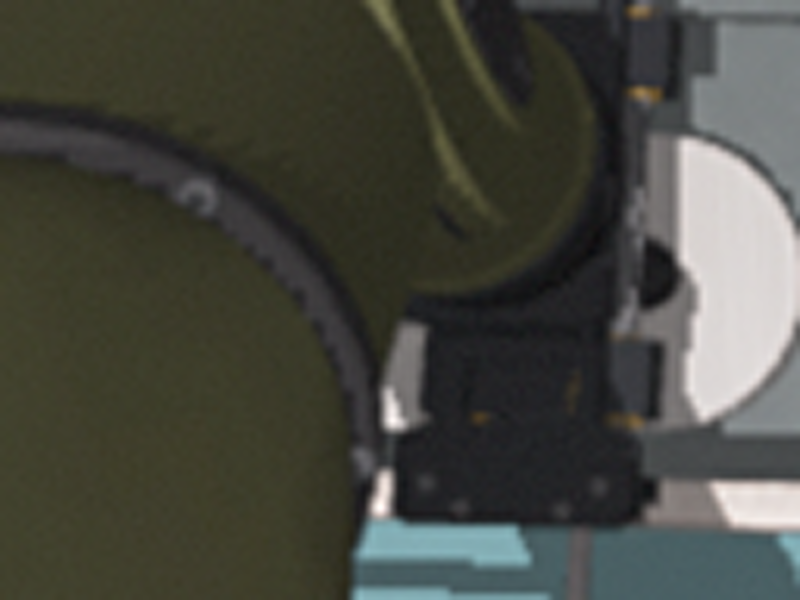

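The scene crop shows the rear finger's tip at about (285,335), partly over the knob at (237,365). I'll compare with where that tip should project.

Run:
```python
from h import *
s=np.load('pics/a5.png.npz'); t=np.load('pics/a5t.png.npz')
for x in(.55,.567):
  for y in(.174,.183,.192): print(x,y,'scene crop',(px(s,(x,y,.150))-[300,120])*6.25)
for z in (.105,.085): print('knob .519,.183',z,(px(s,(.519,.183,z))-[300,120])*6.25,(px(t,(.519,.183,z))-[60,170])*6.25)
```

```text
0.55 0.174 scene crop [238.59537901 319.85766613]
0.55 0.183 scene crop [264.27319988 319.62074372]
0.55 0.192 scene crop [289.95620721 319.38377347]
0.567 0.174 scene crop [245.47336782 356.19763414]
0.567 0.183 scene crop [271.51147483 355.961115  ]
0.567 0.192 scene crop [297.55491473 355.72454742]
knob .519,.183 0.105 [231.99206284 339.35471409] [631.21115515 265.66286422]
knob .519,.183 0.085 [223.80811981 374.24065013] [642.54643613 272.92189906]
```

The scene view shifts the finger by about 5 mm in +y, so the knob's true y is about 0.182, which matches the tool. Descending and gripping.

Emit:
send_rows(linear=[[0.015,0,0],[0.015,0,0],[0.015,0,0],[0.012,0,0],[0.01,0,0],[0,0,0],[0,0,0]], twist=[0,0,0,0,0,0,0])

```text
clock: 11.05
tool_pos: [0.5202, 0.1828, 0.0819]
eef_rot: [0.506, 0.494, -0.506, 0.494]
contact_force: [0.5, -0.3, -0.6]
opening: 0.677
```

Emit:
send_rows(linear=[[0,0,0],[0,0,0],[0,0,0],[0,0,0],[0,0,0],[0,0,0],[0,0,0],[0,0,0]], twist=[0,0,0,0,0,0,0,0], jaw=1.0, newtons=20)

```text
clock: 12.05
tool_pos: [0.5199, 0.1828, 0.0818]
eef_rot: [0.506, 0.494, -0.506, 0.494]
contact_force: [-0.7, -0.5, 2.7]
opening: 0.286
```

The opening is 25.2 mm, so the 26 mm knob is held. Lifting straight up.

Emit:
send_rows(linear=[[-0.005,0,0],[-0.008,0,0],[-0.01,0,0],[-0.01,0,0],[-0.015,0,0],[-0.02,0,0],[-0.03,0,0],[-0.03,0,0],[-0.03,0,0],[0,0,0],[0,0,0]], twist=[0,0,0,0,0,0,0,0,0,0,0])

```text
clock: 13.42
tool_pos: [0.5193, 0.1826, 0.2393]
eef_rot: [-0.506, -0.494, 0.506, -0.494]
contact_force: [0.1, -0.3, -2.0]
opening: 0.283
```

```bash
python3 look.py scene a6.png 256 512 100 292
```

```text
scale 3.125
13.475 [0.5191 0.1825 0.2389] 0.28684115912482466 [-0.   0.6 -1.3] [-0.48  0.59  0.1   1.8  -0.08  0.76 -0.36]
[[-0.002  1.    -0.024]
 [-0.001 -0.024 -1.   ]
 [-1.    -0.002  0.001]]
```

View pics/za6.png

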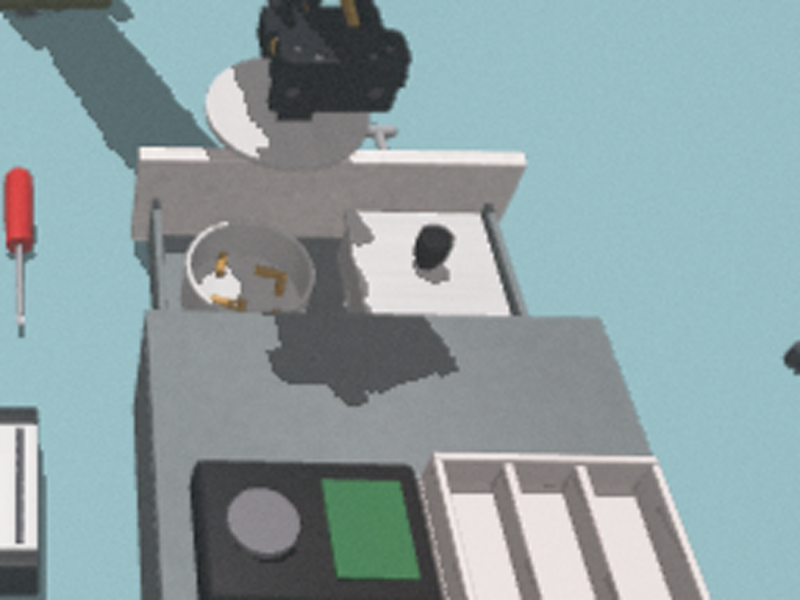

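The lid is clear, held level, with the open tin and the covered square tin both standing. Carrying it to the mat centre, about (0.606, -0.264).

Emit:
send_rows(linear=[[0,0.004,0.02],[0,0.007,0.032],[0,0.007,0.032],[0,0.007,0.032],[0,0.007,0.032],[0,0.007,0.032],[0,0.007,0.032],[0,0.007,0.032],[0,0.007,0.032],[0,0.007,0.032],[0,0.007,0.032],[0,0.007,0.032],[0,0.007,0.032],[0,0.007,0.032],[0,0.003,0.01],[0,0,0],[0,0,0]], twist=[0,0,0,0,0,0,0,0,0,0,0,0,0,0,0,0,0], newtons=30)

```text
clock: 15.6
tool_pos: [0.6073, -0.2631, 0.2392]
eef_rot: [0.506, 0.495, -0.505, 0.494]
contact_force: [-0.1, 0.6, -1.9]
opening: 0.282
```

```bash
python3 look.py scene a7.png 90 346 120 312;python3 look.py top a7t.png 256 512 100 292
```

```text
scale 3.125
15.65 [ 0.6074 -0.2632  0.2395] 0.2803676138464091 [-0.4 -0.2 -2.4] [ 0.32  0.74  0.05  1.45 -0.04  0.96  0.35]
[[-0.     1.    -0.022]
 [ 0.002 -0.022 -1.   ]
 [-1.    -0.001 -0.002]]
scale 3.125
15.7 [ 0.6074 -0.2635  0.2396] 0.28293807077697936 [-0.1 -0.3 -1.6] [ 0.32  0.74  0.05  1.45 -0.04  0.96  0.35]
[[-0.     1.    -0.022]
 [ 0.001 -0.022 -1.   ]
 [-1.    -0.    -0.001]]
```

View pics/za7.png

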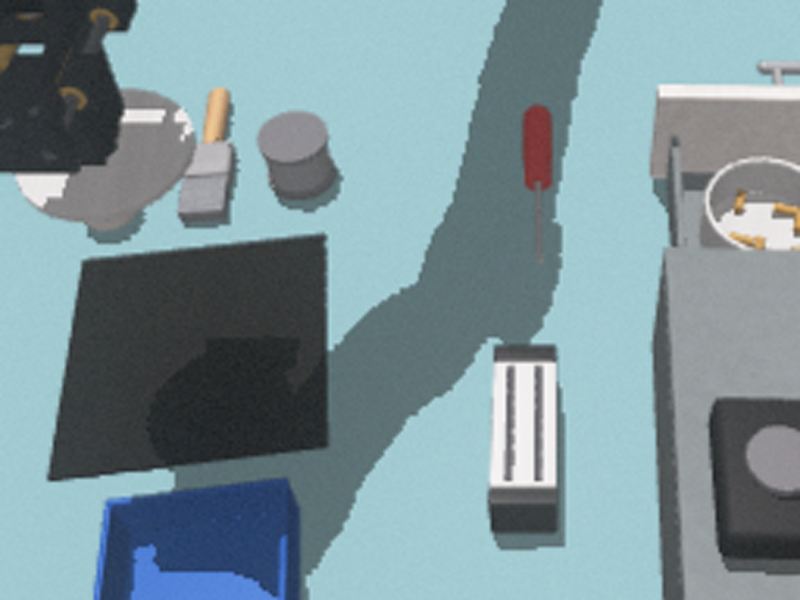

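View pics/za7t.png

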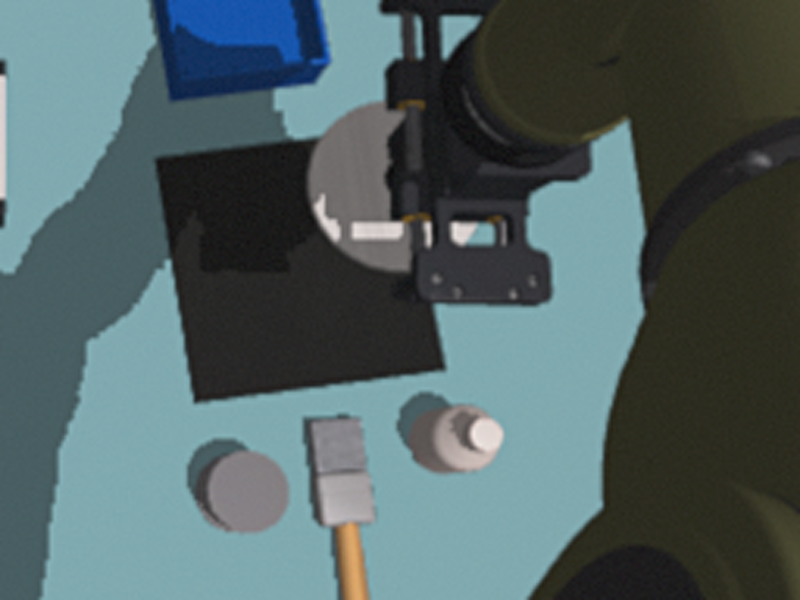

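The lid is level and right over the mat. Lowering in two stages, with contact expected at a TCP height of about 0.024.

Emit:
send_rows(linear=[[0.02,0,0],[0.03,0,0],[0.03,0,0],[0.03,0,0],[0.03,0,0],[0.025,0,0],[0.02,0,0],[0.015,0,0],[0,0,0],[0,0,0]], twist=[0,0,0,0,0,0,0,0,0,0])

```text
clock: 16.95
tool_pos: [0.6079, -0.2657, 0.0405]
eef_rot: [0.506, 0.493, -0.506, 0.494]
contact_force: [0.6, -0.6, -1.5]
opening: 0.28
```

Emit:
send_rows(linear=[[0.004,0,0],[0.004,0,0],[0.003,0,0],[0.002,0,0],[0.001,0,0],[0.001,0,0],[0,0,0],[0,0,0]], twist=[0,0,0,0,0,0,0,0])

```text
clock: 17.95
tool_pos: [0.6073, -0.2654, 0.0248]
eef_rot: [0.506, 0.494, -0.506, 0.494]
contact_force: [0.3, 0.1, -1.8]
opening: 0.279
```

```bash
python3 look.py scene a8.png 90 218 170 266
```

```text
scale 6.25
18.0 [ 0.6073 -0.2655  0.0247] 0.2814713263384397 [-0.6 -1.1 -1.4] [ 0.33  1.02  0.03  1.57 -0.04  0.56  0.35]
[[ 0.     1.    -0.024]
 [ 0.    -0.024 -1.   ]
 [-1.     0.    -0.   ]]
```

View pics/za8.png

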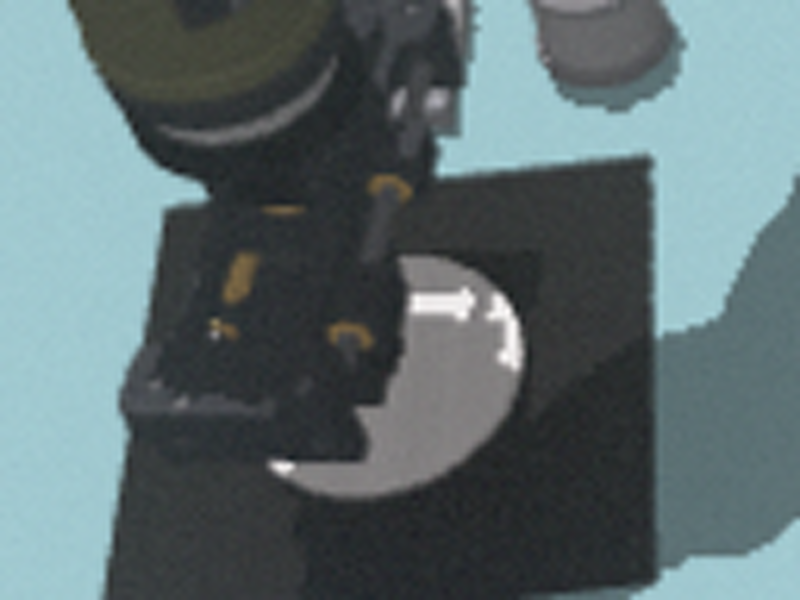

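The weight still hangs on the tool (about -1.6 N), so I'll lower the last millimetre or two.

Emit:
send_rows(linear=[[0.001,0,0],[0.0005,0,0],[0,0,0],[0,0,0],[0,0,0]], twist=[0,0,0,0,0])

```text
clock: 18.62
tool_pos: [0.6074, -0.2655, 0.0239]
eef_rot: [0.506, 0.494, -0.506, 0.494]
contact_force: [-1.2, -0.2, 5.2]
opening: 0.283
```

It's in contact at +5.2 N. Releasing, then going up.

Emit:
send_rows(linear=[[0,0,0],[0,0,0],[0,0,0],[0,0,0],[0,0,0],[-0.01,0,0],[-0.02,0,0],[-0.03,0,0],[-0.04,0,0],[-0.04,0,0],[-0.04,0,0],[0,0,0],[0,0,0]], twist=[0,0,0,0,0,0,0,0,0,0,0,0,0], jaw=0.3)

```text
clock: 20.25
tool_pos: [0.6069, -0.2653, 0.2037]
eef_rot: [0.506, 0.494, -0.506, 0.494]
contact_force: [0.1, 0.7, -1.4]
opening: 0.699
```

Emit:
send_rows(linear=[[0,-0.01,-0.03],[0,-0.01,-0.04],[0,-0.01,-0.04],[0,-0.01,-0.04],[0,-0.01,-0.04],[0,-0.01,-0.03],[0,0,0],[0,0,0]], twist=[0,0,0,0,0,0,0,0])

```text
clock: 21.25
tool_pos: [0.5523, -0.0454, 0.2027]
eef_rot: [-0.506, -0.494, 0.507, -0.494]
contact_force: [-0.6, 0.6, 0.3]
opening: 0.696
```

```bash
python3 look.py scene a9.png 0 512 0 384; python3 look.py top a9t.png 0 512 0 384
```

```text
scale 1.5625
21.3 [ 0.5525 -0.0459  0.2028] 0.6981023800476457 [-0.4 -0.7  0.7] [-0.04  0.64  0.07  1.83 -0.07  0.67  0.04]
[[-0.001  1.    -0.026]
 [-0.001 -0.026 -1.   ]
 [-1.    -0.001  0.001]]
scale 1.5625
21.35 [ 0.5526 -0.046   0.2029] 0.701466377956289 [-0.3 -0.1  0.1] [-0.04  0.64  0.07  1.83 -0.07  0.67  0.04]
[[-0.     1.    -0.027]
 [-0.001 -0.027 -1.   ]
 [-1.    -0.     0.001]]
```

View pics/za9.png

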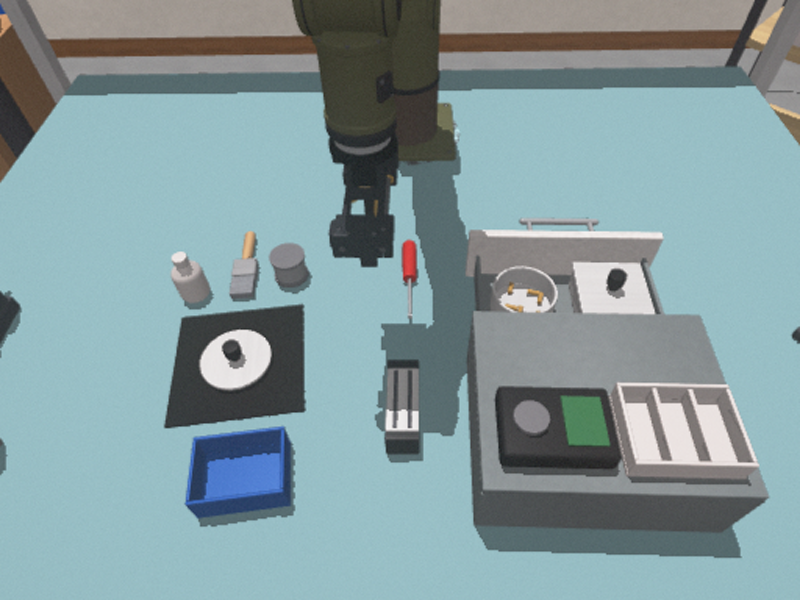

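View pics/za9t.png

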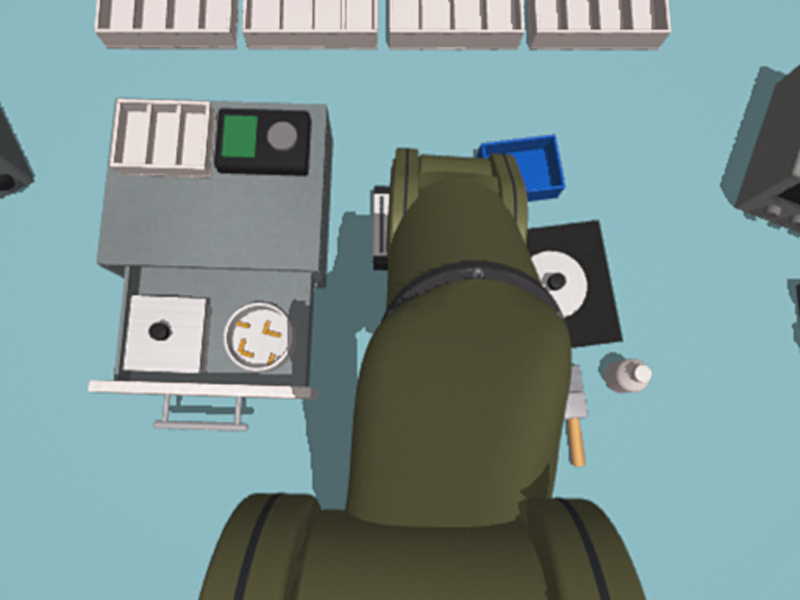

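The lid lies flat, knob up, at scene (235,360), in the middle of the mat. The drawer is fully open with both tins standing, the square one covered, and the bystanders haven't moved. Handing in.

```bash
python3 -c "
from plant import r
print(r.finish_job())"
```

```text
the job is handed in; nothing more can be done
None
```

The job is done and handed in at about 21 s of the 64 s allowed; the system gives no verdict.

- **Drawer:** I pulled it by its handle, and the tool's travel while gripping puts it about 159.5 mm out.
- **Lid:** I gripped the round lid by its knob (jaws stopped at 25 mm on the 26 mm knob). I lowered it until the tool felt about 5 N of contact with the mat, then let go. The last pictures show it flat, knob up, near the mat's middle.
- **Everything else:** The last pictures show both tins upright in the open drawer, the square one covered. The bottle, brush and screwdriver look unmoved. The arm hides the reel in the top view and part of the actuator, but both look in place in the scene view. The arm ended clear of everything, with contact force near zero.

The two cameras disagreed by about 5–7 mm in y on the handle, knob and mat. The known tool position in the scene view pointed to the scene camera being off by about 5 mm, so I corrected for it. The final positions were judged by eye from the last pictures, not measured again.

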